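Make up two class kits in the craft room

TASK

Make up the two kits for the class: the blue tray gets the red-brown pot, the yellow pot and the brush; the wooden tray gets the glue bottle and the palette knife. Stand pots and bottle upright on the floor of the small square cells, one to a cell (either cell will do), and lay each tool flat in its tray's long compartment. Set things down rather than dropping them, let no pot or bottle fall over, and leave the green pot and the roll of tape where they are.

Things in the scene. Friction and masses are not known exactly. Their poses are not given: they have to be found in the camera images.
- pot_redbrown: Red-brown screw-lid paint pot, plain cylinder 48 mm across and 56 mm tall, about 0.12 kg, white body with a red-brown band and a red-brown lid (the lid is what shows from above). Origin at the centre of its underside, z up.
- pot_yellow: Yellow screw-lid paint pot, plain cylinder 48 mm across and 56 mm tall, about 0.12 kg, white body with a yellow band and a yellow lid (the lid is what shows from above). Origin at the centre of its underside, z up.
- pot_green: Green screw-lid paint pot, plain cylinder 48 mm across and 56 mm tall, about 0.12 kg, white body with a green band and a green lid (the lid is what shows from above). Origin at the centre of its underside, z up. Not part of either kit: it stays where it is.
- glue: Small white glue bottle with a red band, red collar and red pointed cap: round body 36 mm across up to 62 mm high, then a narrow neck and cap (24 mm across) to 95 mm; about 0.11 kg. Origin at the centre of its underside, z up.
- brush: Flat brush lying on the table, 140 mm long: pale wooden handle 18 mm wide and 14 mm thick from x -70 to +12 mm, steel ferrule 24 mm wide and 12 mm thick from +12 to +38 mm, dark bristles 22 mm wide to +70 mm; about 45 g. Origin at the middle of its length and width on its underside; x runs from handle to bristles, z up. Balances about 10 mm behind its origin (at x about -10 mm).
- knife: Palette knife lying on the table, 140 mm long: red handle 18 mm wide and 16 mm thick from x -70 to +16 mm, brass neck to +25 mm, then a steel blade 16 mm wide and 4 mm thick, its underside 3 mm up; about 50 g. Origin at the middle of its length and width on its underside; x runs from handle to blade, z up. Balances in the handle, at x about -20 mm.
- tray_blue: Blue plastic kit tray, flat and open, 172 mm (its x) by 164 mm (its y), walls and dividers 4 mm thick, rim 16 mm high, floor 4 mm thick; loose, about 0.5 kg. Origin at the centre of its underside, z up. A divider along x through the middle splits it: the -y half is one long compartment for a tool (164 by 76 mm inside, centre at x 0, y -40 mm); the +y half is split into two square cells (80 by 76 mm inside, centres at x +42 and -42 mm, y +40 mm) for a pot or bottle.
- tray_wood: Pale wooden kit tray, flat and open, 172 mm (its x) by 164 mm (its y), walls and dividers 4 mm thick, rim 16 mm high, floor 4 mm thick; loose, about 0.5 kg. Origin at the centre of its underside, z up. A divider along x through the middle splits it: the -y half is one long compartment for a tool (164 by 76 mm inside, centre at x 0, y -40 mm); the +y half is split into two square cells (80 by 76 mm inside, centres at x +42 and -42 mm, y +40 mm) for a pot or bottle.
- tape: Roll of cream masking tape lying flat, a ring 70 mm across and 24 mm high, 60 g; origin at the centre of its underside. It stays where it is.
There are look-alikes about, which are no part of the job. What is meant by the pot_yellow is not black, pink or purple, and is the larger of those in its own colour.

How it is judged:
At the end, for the whole second after the job is handed in: Each pot (2, blue tray) and the glue (wooden tray) upright (0.15 rad) on the floor (5 mm) of its own cell, within 24 mm of its middle; brush (blue) and knife (wooden) flat in the long compartment, within 20 mm of its middle lengthwise; all at rest; green pot and tape within 20 mm of their start (linear speed of each of pot_redbrown, pot_yellow, brush, glue, knife below 0.02 m/s and angular speed of each of pot_redbrown, pot_yellow, brush, glue, knife below 0.2 rad/s and angle between each of pot_redbrown, pot_yellow, brush, glue, knife's own z axis and vertical below 0.15 rad and z of pot_redbrown in the frame of tray_blue between 0 and 0.009 m and y of pot_redbrown in the frame of tray_blue between 0.016 and 0.064 m and (x of pot_redbrown in the frame of tray_blue between 0.018 and 0.066 m or x of pot_redbrown in the frame of tray_blue between -0.066 and -0.018 m) and z of pot_yellow in the frame of tray_blue between 0 and 0.009 m and y of pot_yellow in the frame of tray_blue between 0.016 and 0.064 m and (x of pot_yellow in the frame of tray_blue between 0.018 and 0.066 m or x of pot_yellow in the frame of tray_blue between -0.066 and -0.018 m) and angle between the x axis of brush and the x axis of tray_blue, either way round below 0.45 rad and z of brush in the frame of tray_blue between 0 and 0.009 m and y of brush in the frame of tray_blue between -0.07 and -0.01 m and x of brush in the frame of tray_blue between -0.02 and 0.02 m and z of glue in the frame of tray_wood between 0 and 0.009 m and y of glue in the frame of tray_wood between 0.016 and 0.064 m and (x of glue in the frame of tray_wood between 0.018 and 0.066 m or x of glue in the frame of tray_wood between -0.066 and -0.018 m) and angle between the x axis of knife and the x axis of tray_wood, either way round below 0.45 rad and z of knife in the frame of tray_wood between 0 and 0.009 m and y of knife in the frame of tray_wood between -0.07 and -0.01 m and x of knife in the frame of tray_wood between -0.02 and 0.02 m and angle between each of tray_blue, tray_wood's own z axis and vertical below 0.06 rad and distance of each of pot_green, tape from where it was at the start of the episode below 0.02 m); the robot touches nothing.
It fails at once if a pot or the glue bottle knocked over (tilt above 1.0 rad) (angle between any of pot_redbrown, pot_yellow, pot_green, glue's own z axis and vertical above 1 rad).
It fails at once if one of the five kit things dropped (faster than 0.8 m/s while the fingers do not touch it: a fall of over 30 mm) ((linear speed of pot_redbrown above 0.8 m/s and contact force between the fingers and pot_redbrown below 0.02 N) or (linear speed of pot_yellow above 0.8 m/s and contact force between the fingers and pot_yellow below 0.02 N) or (linear speed of glue above 0.8 m/s and contact force between the fingers and glue below 0.02 N) or (linear speed of brush above 0.8 m/s and contact force between the fingers and brush below 0.02 N) or (linear speed of knife above 0.8 m/s and contact force between the fingers and knife below 0.02 N)).
It fails at once if the green pot or the tape shoved more than 20 mm (distance of any of pot_green, tape from where it was at the start of the episode above 0.02 m).
It also fails if it takes over 128 s, if anything falls off the work surface, if the arm or the gripper's body presses on something with over 40 N, if the wrist force passes 120 N, or if a joint passes its speed limit or range.

ROBOT

A 6-joint arm with a two-finger parallel gripper is mounted at the origin on the work surface. World frame = base frame: x ahead of the robot, y to its left, z up, the work surface at z = 0. Lengths are in m, angles in rad, forces in N, time in s.
With the tool pointing down it reaches from about 0.3 to 0.875 m from the base axis. Payload 6.4 kg.
Tool frame: the origin (TCP) lies on the mounting face of the last link; the fingertips stand 173 mm ahead of it and the grasp point (between the pads) lies 155 mm ahead of it (ctrl.grip_point_offset is the distance from the TCP to the grasp point, in m); z points along the fingers, y is the line along which they close (so a half turn about z gives the same grasp; the last joint's range is limited). The gripper opens to 85 mm and grips with 20 to 120 N. Pads are 22 mm wide; open, the fingers measure 114 mm over their backs; the gripper's body (76 mm by 85 mm) begins 54 mm behind the grasp point. The pads swing forward as they close: fully open they stand 13 mm farther back than shut.
Start: joints at [-1.519, 0.181, 1.607, -0, 1.354, -0.206], TCP at [0.147, -0.556, 0.405] pointing down, gripper open.
Joint ranges: [-2.99, 2.99], [-0.89, 2.07], [0.3, 2.58], [-1.14, 4.28], [0, 2.63], [-3.12, 3.12]. Speed limits (rad/s): [2.57, 2.57, 3.01, 3.14, 3.14, 3.14].

INTERFACE

Orientations are given as a unit quaternion [w, x, y, z].
In Python, from bench import status, imaging, ctrl, models gives the robot as it stands.
- The arm moves only by the tool send_rows, never from a script. Its argument "commands" is a list that holds one entry, the list of rows, each a list of 6 numbers: the shift along the tool's x, y, z normalised to -1 to 1, where 1 is 3 cm, then the turn, a rotation vector about the tool's x, y, z normalised to -1 to 1, where 1 is 0.1 rad. A call has 1 to 8 rows; each row shifts and turns the commanded pose from where the row before left it, along the tool's axes as they then stand; what a row does not reach is not made up. A row lasts 1/12 s, in which the tool goes at most 41.7 mm and 7.16 degrees, less where a joint would pass 70% of its speed; a pose out of reach is approached as far as the arm can. A call with a number of a shift or a turn outside -1 to 1 is refused whole. A call with a gripper value outside its range is refused whole. "jaw" is the opening, from 0 (shut) to 1 (fully open), set as the call begins (left out, the last holds). The fingers move at their own pace and stop on an object; the grip force is fixed at half the most. Time passes only in rows, so rows that do not move let the fingers close. It gives the time, the measured TCP pose, the force, the opening and the grip force at its end, in the units of the state.
- status.get_obs(): the state, without advancing time (a new reading comes with each control period).
- imaging.camera(name): name is "side" or "top" or "wrist"; returns a dict with "image" (384x512x3 uint8, blue, green, red), "depth" (384x512 float32, m along the optical axis (not along the pixel's ray), 0 where there is no reading), "mtx" (3x3 intrinsics, pixels), "pose" (4x4, takes a point from camera to world coordinates). Camera axes: x right, y down, z forward; pixel columns grow to the right and rows downward; lengths in m; the calibration is good to about 2 mm. The wrist camera is an equidistant fisheye: a pixel r from the principal point sees the ray r / f radians off the axis. A picture is of the moment at which its call begins.
- ctrl.hand_in(): hands the job in; it is judged then, once.
Trained networks look in a picture, given as the dict that the camera call returned (one of the last four; its "shot" number tells which), for a name from the list of things; names that differ only in an ending like _2 or _b are one class to them, and where a whole thing is asked for, a point or a joint stands for the part that bears it (a point fixed in the world has none). Each returns a list of dicts, best first, with "confidence" (0 to 1); they miss things now and then, are a little off and sometimes report something else, mostly with a low value. They report only what shows in the picture. A call takes as long as a camera call. They do not tell look-alikes from the thing itself.
- models.recognise(picture, name): "centre" ([column, row] in pixels, amid what is visible of it).
- models.regions_of(picture, name): "region" (384x512 bool, what is visible of it) and "centre" ([column, row] in pixels, amid what is visible of it).
The state is a dict: "time_s": time; "q": joint angles; "dq": joint speeds; "joint_efforts": joint torques, N m; "eef_pos": TCP position; "eef_rot": TCP orientation; "wrist_force": force on the tool from outside, world axes, zero at the start; "torque": the same for the moment, N m; "opening": opening from 0.0 (shut) to 1.0 (fully open); "grasp_force": force on a finger pad.
Only numpy, scipy, OpenCV 4.12 (cv2) and the standard library are available. Lean on these libraries where they do the work, as an engineer would, in place of code of your own. Each camera call takes 0.05 s, during which the arm holds its last target. There are 200 camera calls.

## Working session

There is one attempt and no reset: what is moved stays moved. The work goes in short steps, Python scripts to look and compute and a tool call to move; the robot and the scene stay as the last step left them, time stands still between calls to the robot, and variables do not carry over. Pictures are saved under pics/ and viewed, at most 14 in all, crops included, and the job is handed in when it is done.

Besides the shell and the picture viewer there is one more tool, called after ">>>" as a command line: name --argument value ..., lists and objects as JSON in quotes. send_rows: Moves the arm, as the interface text tells. Its arguments: {"type":"object","properties":{"commands":{"type":"array"},"jaw":{"type":"number"}},"required":["commands"]}

```bash
ls; mkdir -p pics
cat > h.py <<'E'
import numpy as np, cv2
from bench import status, imaging, ctrl, models
from scipy.spatial.transform import Rotation as R
def w(p,c,r,z=None):
    """pixel->world for pinhole cams, by depth or at plane z"""
    K=p["mtx"];T=np.array(p["pose"]);d=np.array([(c-K[0][2])/K[0][0],(r-K[1][2])/K[1][1],1.])
    if z is None: s=p["depth"][int(r),int(c)]
    else: s=(z-T[2,3])/(T[:3,:3]@d)[2]
    return T[:3,:3]@(d*s)+T[:3,3]
def cloud(p):
    K=p["mtx"];T=np.array(p["pose"]);v,u=np.mgrid[:384,:512];d=p["depth"]
    P=np.stack([(u-K[0][2])/K[0][0]*d,(v-K[1][2])/K[1][1]*d,d],-1)
    return P@T[:3,:3].T+T[:3,3]
E
python3 - <<'E'
from h import *
p=imaging.camera("top");cv2.imwrite("pics/top0.png",cv2.resize(p["image"],(800,600)))
C=cloud(p)
print(p["mtx"],p["pose"])
for n in ["pot_redbrown","pot_yellow","pot_green","glue","brush","knife","tray_blue","tray_wood","tape"]:
    for o in models.regions_of(p,n):
        m=o["region"]&(p["depth"]>0);Q=C[m]
        if len(Q)<5: continue
        zz=np.percentile(Q[:,2],90);a=cv2.minAreaRect(Q[:,:2].astype(np.float32)*1000)
        print(n,round(o["confidence"],2),np.round(o["centre"]),m.sum(),"z90",round(zz,3),"rect mm",np.round(a[0]),np.round(a[1]),round(a[2]))
s=status.get_obs();print(s)
E
```

```text
pics
[[466.37035645   0.         259.68241218]
 [  0.         466.37035645 187.63725796]
 [  0.           0.           1.        ]] [[-0.00271036 -0.99762194  0.06887025  0.42186403]
 [-0.99993599  0.00194722 -0.01114556  0.00220135]
 [ 0.01098495 -0.06889605 -0.99756336  1.04043566]
 [ 0.          0.          0.          1.        ]]
pot_redbrown 0.68 [221. 147.] 403 z90 0.058 rect mm [574.  74.] [45. 44.] 27
pot_yellow 0.76 [147. 276.] 511 z90 0.057 rect mm [301. 229.] [47. 58.] 80
pot_yellow 0.72 [220. 212.] 413 z90 0.057 rect mm [437.  66.] [45. 47.] 0
pot_yellow 0.71 [258. 183.] 381 z90 0.057 rect mm [509.  -3.] [43. 46.] 89
pot_yellow 0.69 [195. 179.] 191 z90 0.042 rect mm [505. 136.] [35. 30.] 49
pot_yellow 0.49 [194. 250.] 215 z90 0.042 rect mm [362. 129.] [32. 32.] 34
pot_green 0.84 [297. 154.] 433 z90 0.057 rect mm [570. -94.] [47. 46.] 2
glue 0.79 [282. 215.] 258 z90 0.093 rect mm [432. -63.] [40. 35.] 61
brush 0.75 [176. 106.] 630 z90 0.015 rect mm [678. 167.] [142.  31.] 84
knife 0.76 [317. 110.] 484 z90 0.017 rect mm [ 671. -132.] [140.  23.] 76
tray_blue 0.91 [130. 194
[... 219 characters left out ...]
5, 'q': array([-1.51927960e+00,  1.80867051e-01,  1.60701772e+00, -3.45511746e-05,
        1.35379645e+00, -2.06309461e-01]), 'dq': array([-7.41032081e-04,  1.34354226e-04, -9.49388683e-04, -1.07435080e-03,
        6.15225947e-05,  7.95933287e-04]), 'joint_efforts': array([-1.93138781e-03, -4.44446290e+01, -3.51366305e+01, -2.37510558e-04,
        1.93011503e-03,  2.17644475e-05]), 'eef_pos': array([ 0.14662063, -0.55600762,  0.40464215]), 'eef_rot': array([-4.54548669e-05,  9.91701729e-01,  1.28560019e-01, -1.33958430e-05]), 'wrist_force': array([0.61141651, 1.00375299, 0.78078489]), 'torque': array([-0.00422639, -0.01654723, -0.01881014]), 'grasp_force': 0.0, 'opening': 1.0036019966907608}
```

View pics/top0.png

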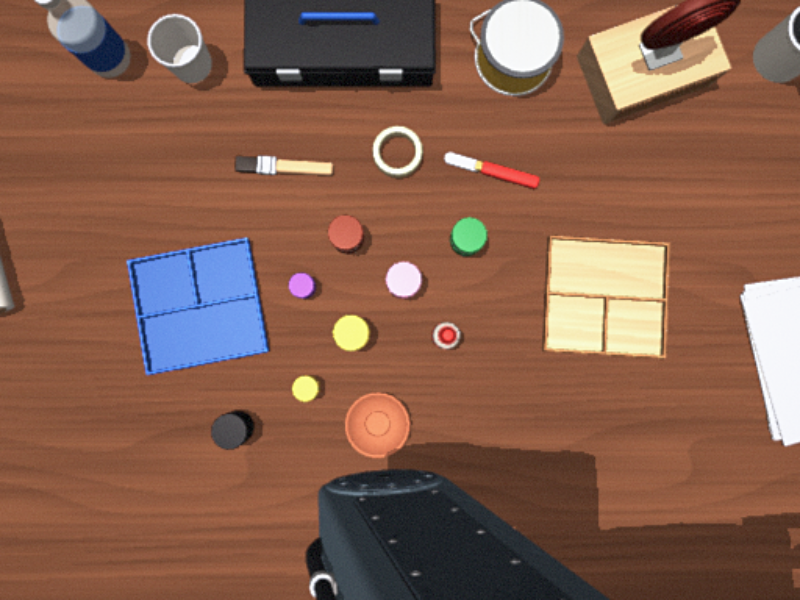

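The top view shows the pots that could be confused (800×600 pixels). In yellow there is a large one at (351,333) and a small one at (305,389). The other pots are purple (301,286), pink (403,279), black (232,430) and green (469,236). The red-brown lid is at (346,233), with only an orange bowl at (377,425) resembling it. My choices are (346,233) and the larger yellow at (351,333). Next I'll measure precisely and take one close crop.

Run:
```python
from h import *
p=imaging.camera("top");C=cloud(p);K=p["mtx"]
print("grip off",ctrl.grip_point_offset)
def plane(mask,z):
    r,c=np.nonzero(mask); return np.array([w(p,a,b,z)[:2] for a,b in zip(c,r)])*1000
for n in ["pot_redbrown","pot_yellow","pot_green","glue"]:
    for o in models.regions_of(p,n):
        zt={"glue":.095}.get(n,.056)
        m=o["region"]&(abs(C[...,2]-zt)<.008);Q=C[m]
        if len(Q)>5: print(n,np.round(o["centre"]),"top centroid",np.round(Q.mean(0)*1000),"d",round(2e3*np.sqrt(np.pi*0+np.ptp(Q[:,0])*np.ptp(Q[:,1]))/2,0))
for n,z in [("brush",.012),("knife",.014),("tray_blue",.016),("tray_wood",.016)]:
    o=models.regions_of(p,n)[0];P=plane(o["region"],z).astype(np.float32);a=cv2.minAreaRect(P)
    print(n,np.round(a[0]),np.round(a[1]),np.round(a[2],1),"corners",np.round(cv2.boxPoints(a)).tolist())
    m=o["region"];H=C[m];print("   z pct",np.round(np.percentile(H[:,2],[5,50,95]),3))
for n,z in [("tape",.024)]:
    print(n,[ (round(o["confidence"],2),np.round(w(p,*o["centre"],z)*1000)) for o in models.recognise(p,n)])
print("bowl",np.round(w(p,241,272,.03)*1000))
cv2.imwrite("pics/crop0.png",cv2.resize(p["image"][90:300,130:330],None,fx=2.8,fy=2.8,interpolation=cv2.INTER_CUBIC))
```

```text
grip off 0.1547
pot_redbrown [223. 148.] top centroid [574.  74.  55.] d 46.0
pot_yellow [260. 180.] top centroid [509.  -4.  55.] d 45.0
pot_yellow [223. 214.] top centroid [437.  66.  55.] d 45.0
pot_yellow [147. 278.] top centroid [307. 228.  55.] d 48.0
pot_green [222. 210.] top centroid [438.  66.  55.] d 45.0
glue [286. 216.] top centroid [434. -62.  92.] d 16.0
brush [674. 166.] [139.  25.] 83.6 corners [[654.0, 99.0], [678.0, 96.0], [694.0, 234.0], [669.0, 236.0]]
   z pct [0.007 0.012 0.016]Traceback (most recent call last):
  File "<stdin>", line 12, in <module>
IndexError: list index out of range
```

>>> send_rows --commands '[[[0,0,0,0,0,-1],[0,0,0,0,0,-1],[0,0,0,0,0,-1],[0,0,0,0,0,-1],[0,0,0,0,0,-1],[0,0,0,0,0,-1],[0,0,0,0,0,-1]]]'

```text
time_s: 1.43
eef_pos: [0.1466, -0.556, 0.4047]
eef_rot: [-0.0, 0.886, 0.463, 0.0]
wrist_force: [-0.7, -0.7, -0.6]
opening: 0.999
grasp_force: 0.0
```

>>> send_rows --commands '[[[0,0,0,0,0,-1],[0,0,0,0,0,-1],[0,0,0,0,0,-1],[0,0,0,0,0,-1],[0,0,0,0,0,-1],[0,0,0,0,0,-1],[0,0,0,0,0,-0.125]]]'

```text
time_s: 2.02
eef_pos: [0.1466, -0.556, 0.4047]
eef_rot: [0.0, 0.706, 0.708, -0.0]
wrist_force: [0.1, 0.9, -0.1]
opening: 1.0
grasp_force: 0.0
```

```bash
cat >> h.py <<'E'
def plane(p,mask,z):
    r,c=np.nonzero(mask); return np.array([w(p,a,b,z)[:2] for a,b in zip(c,r)])*1000
E
python3 - <<'E'
from h import *
p=imaging.camera("top");C=cloud(p)
cv2.imwrite("pics/crop0.png",cv2.resize(p["image"][90:300,130:330],None,fx=2.8,fy=2.8,interpolation=cv2.INTER_CUBIC))
for n,z in [("brush",.012),("knife",.014),("tray_blue",.016),("tray_wood",.016)]:
    for o in models.regions_of(p,n)[:1]:
        a=cv2.minAreaRect(plane(p,o["region"],z).astype(np.float32))
        print(n,np.round(a[0]),np.round(a[1]),np.round(a[2],1),"corners",np.round(cv2.boxPoints(a)).tolist())
print([(np.round(o["confidence"],2),np.round(w(p,*o["centre"],.024)*1000)) for o in models.recognise(p,"tape")])
print("bowl",np.round(w(p,241,272,.03)*1000))
E
```

```text
brush [677. 166.] [138.  25.] 90.0 corners [[665.0, 97.0], [690.0, 97.0], [690.0, 235.0], [665.0, 235.0]]
knife [ 671. -133.] [138.  20.] 72.3 corners [[640.0, -195.0], [660.0, -202.0], [701.0, -70.0], [682.0, -64.0]]
tray_blue [477. 284.] [164. 175.] 11.0 corners [[380.0, 354.0], [413.0, 183.0], [574.0, 214.0], [541.0, 385.0]]
tray_wood [ 489. -290.] [175. 164.] 86.4 corners [[402.0, -372.0], [565.0, -383.0], [576.0, -208.0], [413.0, -198.0]]
[(np.float64(0.69), array([704.,  30.,  24.]))]
bowl [310.  31.  30.]
```

View pics/crop0.png

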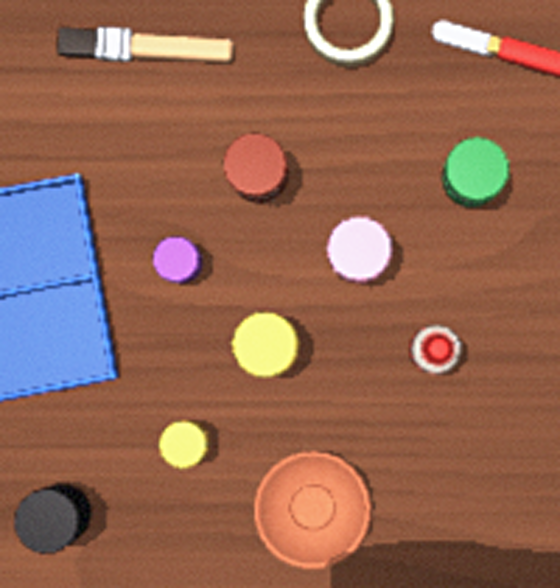

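The crop shows the red-brown lid at (255,165), the larger yellow pot at (265,344), the small yellow one at (183,444), purple at (177,260) and pink at (360,249). That confirms the choice. Now moving above the brush.

>>> send_rows --commands '[[[0.99,0.735,0,0,0,0],[0.99,0.735,0,0,0,0],[0.99,0.735,0,0,0,0],[0.99,0.735,0,0,0,0],[0.99,0.735,0,0,0,0],[0.99,0.735,0,0,0,0],[0.99,0.735,0,0,0,0],[0.99,0.735,0,0,0,0]]]' --jaw 0.5

```text
time_s: 2.98
eef_pos: [0.3238, -0.3169, 0.4049]
eef_rot: [0.0, 0.708, 0.706, -0.0]
wrist_force: [0.5, 0.1, -0.3]
opening: 0.5
grasp_force: 0.0
```

>>> send_rows --commands '[[[0.99,0.735,0,0,0,0],[0.99,0.735,0,0,0,0],[0.99,0.735,0,0,0,0],[0.99,0.735,0,0,0,0],[0.99,0.735,0,0,0,0],[0.99,0.735,0,0,0,0],[0.99,0.735,0,0,0,0],[0.99,0.735,0,0,0,0]]]'

```text
time_s: 3.65
eef_pos: [0.5005, -0.0791, 0.405]
eef_rot: [0.0, 0.708, 0.707, 0.0]
wrist_force: [1.5, -1.0, 0.2]
opening: 0.5
grasp_force: 0.0
```

>>> send_rows --commands '[[[0.99,0.735,0.4,0,0,0],[0.99,0.735,0.4,0,0,0],[0.99,0.735,0.4,0,0,0],[0.99,0.735,0.4,0,0,0],[0.99,0.735,0.4,0,0,0],[0.99,0.735,0.4,0,0,0],[0.99,0.735,0.4,0,0,0],[0.99,0.735,0.4,0,0,0]]]'

```text
time_s: 4.32
eef_pos: [0.677, 0.1582, 0.3079]
eef_rot: [-0.0, 0.708, 0.707, -0.0]
wrist_force: [-0.1, 0.0, 0.7]
opening: 0.5
grasp_force: 0.0
```

>>> send_rows --commands '[[[0,0,0.5,0,0,0],[0,0,0.5,0,0,0],[0,0,0,0,0,0]]]'

```text
time_s: 4.57
eef_pos: [0.6744, 0.1564, 0.2739]
eef_rot: [-0.002, 0.707, 0.707, -0.003]
wrist_force: [-0.6, -0.6, -0.8]
opening: 0.498
grasp_force: 0.0
```

Run:
```python
from h import *
s=status.get_obs();print(s["eef_pos"],s["eef_rot"],s["q"])
p=imaging.camera("wrist");print(p["mtx"],np.round(p["pose"],3))
cv2.imwrite("pics/wr1.png",p["image"])
```

```text
[0.67444583 0.1563778  0.27386435] [-0.00233798  0.70729084  0.7069127  -0.00293967] [ 5.69453916e-02  5.63034097e-01  1.37516569e+00 -4.51676137e-04
  1.21089308e+00  5.76408174e-02]
[[297.31863964   0.         251.22030186]
 [  0.         297.31863964 193.81254308]
 [  0.           0.           1.        ]] [[ 1.     0.001 -0.008  0.674]
 [-0.001 -0.951 -0.308  0.235]
 [-0.008  0.308 -0.951  0.242]
 [ 0.     0.     0.     1.   ]]
```

View pics/wr1.png

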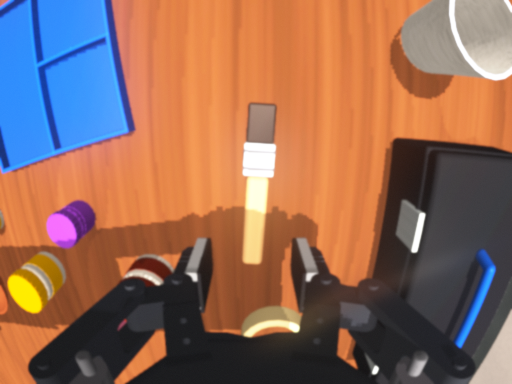

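The wrist view shows the brush handle running down column 256 between the fingers, with its end at row 263 and the bristles at row 105. It needs about 3 mm more in +x. Descending.

>>> send_rows --commands '[[[0,0.1,0.6,0,0,0],[0,0,0.6,0,0,0],[0,0,0.6,0,0,0],[0,0,0.6,0,0,0],[0,0,0.4,0,0,0],[0,0,0.2,0,0,0],[0,0,0,0,0,0],[0,0,0,0,0,0]]]'

```text
time_s: 5.28
eef_pos: [0.6795, 0.156, 0.1897]
eef_rot: [0.0, 0.708, 0.707, 0.0]
wrist_force: [0.8, -0.2, 0.0]
opening: 0.5
grasp_force: 0.0
```

>>> send_rows --commands '[[[0,0,0,0,0,0],[0,0,0,0,0,0],[0,0,0,0,0,0],[0,0,0,0,0,0],[0,0,0,0,0,0],[0,0,0,0,0,0],[0,0,0,0,0,0],[0,0,0,0,0,0]]]' --jaw 0

```text
time_s: 5.95
eef_pos: [0.6791, 0.1566, 0.1887]
eef_rot: [-0.0, 0.707, 0.707, -0.0]
wrist_force: [0.5, 0.5, -0.7]
opening: -0.002
grasp_force: 0.0
```

>>> send_rows --commands '[[[0,0,0,0,0,0],[0,0,0,0,0,0],[0,0,0,0,0,0],[0,0,0,0,0,0],[0,0,0.2,0,0,0],[0,0,0.2,0,0,0],[0,0,0,0,0,0]]]' --jaw 0.45

```text
time_s: 6.53
eef_pos: [0.6783, 0.1564, 0.1747]
eef_rot: [-0.001, 0.707, 0.707, -0.001]
wrist_force: [-1.0, 0.3, -0.1]
opening: 0.45
grasp_force: 0.0
```

>>> send_rows --commands '[[[0,0,0,0,0,0],[0,0,0,0,0,0],[0,0,0,0,0,0],[0,0,0,0,0,0],[0,0,0,0,0,0],[0,0,0,0,0,0],[0,0,0,0,0,0]]]' --jaw 0

```text
time_s: 7.12
eef_pos: [0.6792, 0.1565, 0.1767]
eef_rot: [0.0, 0.707, 0.707, 0.0]
wrist_force: [1.0, -0.2, -0.1]
opening: 0.19
grasp_force: 60.8
```

>>> send_rows --commands '[[[0,0,-0.4,0,0,0],[0,0,-0.8,0,0,0],[0,0,-0.8,0,0,0],[0,0,-0.8,0,0,0],[0,0,0,0,0,-1],[0,0,0,0,0,-1],[0,0,0,0,0,-0.2],[0,0,0,0,0,0]]]'

```text
time_s: 7.78
eef_pos: [0.6791, 0.1565, 0.2614]
eef_rot: [0.0, 0.626, 0.78, 0.0]
wrist_force: [-1.0, -0.1, -0.7]
opening: 0.185
grasp_force: 60.9
```

```bash
cat >> h.py <<'E'
def go(x,y,z,yaw=None):
    "units (3 cm / 0.1 rad) in tool axes from here to TCP x,y,z; yaw = world angle of tool x, deg"
    s=status.get_obs();q=s["eef_rot"];M=R.from_quat([q[1],q[2],q[3],q[0]]).as_matrix()
    d=M.T@(np.array([x,y,z])-s["eef_pos"])/.03;a=np.degrees(np.arctan2(M[1,0],M[0,0]))
    print("pos",np.round(s["eef_pos"],4),"yaw",round(a,1),"units",np.round(d,2),"turn z",None if yaw is None else round(-np.radians(yaw-a)/.1,2),"open",round(s["opening"],3),"F",round(s["grasp_force"]),"t",round(s["time_s"],1))
E
python3 -c "
from h import *
go(.440,.270,.182)"
```

```text
pos [0.6791 0.1565 0.2614] yaw 102.5 units [ 5.42 -6.96  2.64] turn z None open 0.185 F 61 t 7.8
```

>>> send_rows --commands '[[[0.68,-0.87,0,0,0,0],[0.68,-0.87,0,0,0,0],[0.68,-0.87,0,0,0,0],[0.68,-0.87,0,0,0,0],[0.68,-0.87,0,0,0,0],[0.68,-0.87,0,0,0,0],[0.68,-0.87,0,0,0,0],[0.66,-0.87,0,0,0,0]]]'

```text
time_s: 8.45
eef_pos: [0.4383, 0.2702, 0.2606]
eef_rot: [-0.0, 0.627, 0.779, -0.0]
wrist_force: [0.2, 1.3, -1.1]
opening: 0.187
grasp_force: 60.9
```

>>> send_rows --commands '[[[0,0,0.5,0,0,0],[0,0,0.7,0,0,0],[0,0,0.7,0,0,0],[0,0,0.4,0,0,0],[0,0,0.2,0,0,0],[0,0,0,0,0,0],[0,0,0,0,0,0]]]'

```text
time_s: 9.03
eef_pos: [0.4403, 0.2698, 0.1859]
eef_rot: [-0.0, 0.626, 0.78, -0.0]
wrist_force: [0.1, 1.3, 0.1]
opening: 0.187
grasp_force: 60.9
```

Run:
```python
from h import *
go(.440,.270,.181)
p=imaging.camera("wrist")
cv2.imwrite("pics/wr2.png",p["image"])
```

```text
pos [0.4403 0.2698 0.1859] yaw 102.5 units [ 0.01 -0.01  0.16] turn z None open 0.187 F 61 t 9.0
```

View pics/wr2.png

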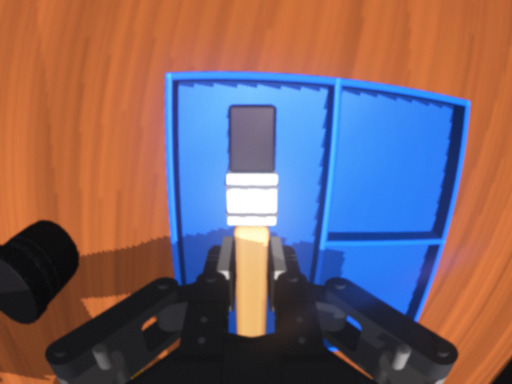

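The brush is centred in the long compartment: bristle tip at (252,105), tray wall at row 78, side walls at columns 172 and 330. Lowering 5 mm and releasing.

>>> send_rows --commands '[[[0,0,0.1,0,0,0],[0,0,0.07,0,0,0],[0,0,0,0,0,0],[0,0,0,0,0,0]]]'

```text
time_s: 9.42
eef_pos: [0.44, 0.2697, 0.1808]
eef_rot: [0.0, 0.625, 0.78, 0.0]
wrist_force: [0.3, -0.4, -0.6]
opening: 0.188
grasp_force: 60.9
```

>>> send_rows --commands '[[[0,0,0,0,0,0],[0,0,0,0,0,0],[0,0,0,0,0,0],[0,0,-0.3,0,0,0],[0,0,-0.7,0,0,0],[0,0,-1,0,0,0],[0,0,-1,0,0,0]]]' --jaw 0.45

```text
time_s: 10.0
eef_pos: [0.4395, 0.2696, 0.2715]
eef_rot: [-0.001, 0.625, 0.78, -0.001]
wrist_force: [1.0, -0.8, 0.7]
opening: 0.449
grasp_force: 0.0
```

Run:
```python
from h import *
go(.574,.074,.197,90)
go(.574,.074,.197)
```

```text
pos [0.4395 0.2696 0.2715] yaw 102.6 units [-7.34  2.96  2.48] turn z 2.19 open 0.449 F 0 t 10.0
pos [0.4395 0.2696 0.2715] yaw 102.6 units [-7.34  2.96  2.48] turn z None open 0.449 F 0 t 10.0
```

>>> send_rows --commands '[[[-0.92,0.37,0,0,0,0],[-0.92,0.37,0,0,0,0],[-0.92,0.37,0,0,0,0],[-0.92,0.37,0,0,0,0],[-0.92,0.37,0,0,0,0],[-0.92,0.37,0,0,0,0],[-0.92,0.37,0,0,0,0],[-0.9,0.37,0,0,0,0]]]' --jaw 1

```text
time_s: 10.67
eef_pos: [0.5753, 0.0728, 0.2715]
eef_rot: [0.0, 0.625, 0.78, 0.0]
wrist_force: [0.5, 1.0, -0.3]
opening: 0.995
grasp_force: 0.0
```

>>> send_rows --commands '[[[0,0,0,0,0,0],[0,0,0,0,0,0]]]'

```text
time_s: 10.83
eef_pos: [0.5753, 0.0728, 0.2712]
eef_rot: [0.0, 0.626, 0.779, 0.0]
wrist_force: [-0.9, 1.1, 0.4]
opening: 1.002
grasp_force: 0.0
```

Run:
```python
from h import *
go(.574,.074,.193)
p=imaging.camera("wrist")
cv2.imwrite("pics/wr3.png",p["image"])
```

```text
pos [0.5753 0.0728 0.2712] yaw 102.4 units [ 0.05 -0.03  2.61] turn z None open 1.002 F 0 t 10.8
```

View pics/wr3.png

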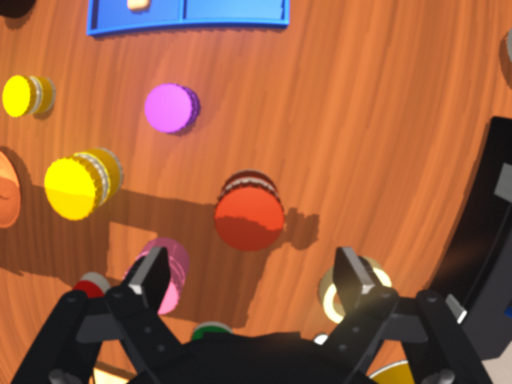

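The wrist view shows the red-brown lid at (249,217), midway between the fingers, with the pink and yellow pots clear of them. Descending and gripping.

>>> send_rows --commands '[[[0,0,0.4,0,0,0],[0,0,0.6,0,0,0],[0,0,0.6,0,0,0],[0,0,0.6,0,0,0],[0,0,0.4,0,0,0],[0,0,0,0,0,0],[0,0,0,0,0,0]]]'

```text
time_s: 11.47
eef_pos: [0.5738, 0.075, 0.1917]
eef_rot: [-0.001, 0.625, 0.781, -0.001]
wrist_force: [-0.3, 0.5, 0.1]
opening: 1.0
grasp_force: 0.0
```

>>> send_rows --commands '[[[0,0,0,0,0,0],[0,0,0,0,0,0],[0,0,0,0,0,0],[0,0,0,0,0,0],[0,0,0,0,0,0],[0,0,0,0,0,0]]]' --jaw 0

```text
time_s: 11.97
eef_pos: [0.5754, 0.0741, 0.194]
eef_rot: [0.001, 0.625, 0.78, 0.001]
wrist_force: [-0.2, 1.1, 6.8]
opening: 0.546
grasp_force: 61.6
```

>>> send_rows --commands '[[[0,0,-0.3,0,0,0],[0,0,-0.6,0,0,0],[0,0,-0.6,0,0,0],[0,0,-0.5,0,0,0],[0,0,-0.5,0,0,0],[0,0,0,0,0,0]]]'

```text
time_s: 12.47
eef_pos: [0.5758, 0.0741, 0.2713]
eef_rot: [0.002, 0.625, 0.78, 0.002]
wrist_force: [1.2, 0.0, -0.9]
opening: 0.548
grasp_force: 61.7
```

Run:
```python
from h import *
go(.509,.335,.199)
```

```text
pos [0.5758 0.0741 0.2713] yaw 102.6 units [ 8.98 -0.29  2.39] turn z None open 0.548 F 62 t 12.5
```

>>> send_rows --commands '[[[0.6,-0.03,0,0,0,0],[1,-0.03,0,0,0,0],[1,-0.03,0,0,0,0],[1,-0.03,0,0,0,0],[1,-0.03,0,0,0,0],[1,-0.03,0,0,0,0],[1,-0.03,0,0,0,0],[1,-0.03,0,0,0,0]]]'

```text
time_s: 13.13
eef_pos: [0.517, 0.2963, 0.2667]
eef_rot: [-0.0, 0.625, 0.78, -0.001]
wrist_force: [0.3, 0.2, -1.0]
opening: 0.55
grasp_force: 61.7
```

>>> send_rows --commands '[[[0.9,-0.03,0,0,0,0],[0.48,-0.02,0,0,0,0],[0,0,0.5,0,0,0],[0,0,0.7,0,0,0],[0,0,0.6,0,0,0],[0,0,0.4,0,0,0],[0,0,0,0,0,0],[0,0,0,0,0,0]]]'

```text
time_s: 13.8
eef_pos: [0.5074, 0.3347, 0.2008]
eef_rot: [-0.0, 0.626, 0.78, -0.001]
wrist_force: [-0.4, -0.2, 0.1]
opening: 0.545
grasp_force: 63.2
```

Run:
```python
from h import *
go(.509,.335,.199)
p=imaging.camera("wrist")
cv2.imwrite("pics/wr4.png",p["image"])
```

```text
pos [0.5074 0.3347 0.2008] yaw 102.6 units [-0.    0.05  0.06] turn z None open 0.545 F 63 t 13.8
```

View pics/wr4.png

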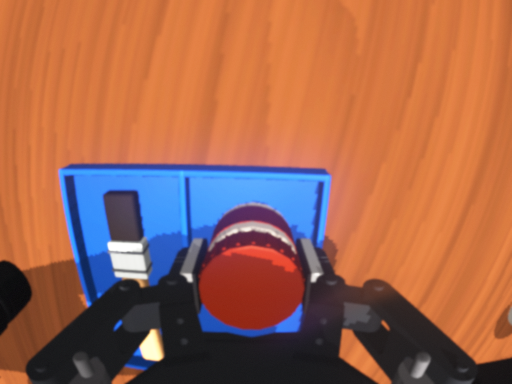

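The pot sits in the left-hand far cell (cell spans columns 188–322, pot centred at 252), and the brush lies flat in its compartment. Lowering 2 mm and releasing.

>>> send_rows --commands '[[[0,0,0.06,0,0,0],[0,0,0.03,0,0,0],[0,0,0,0,0,0],[0,0,0,0,0,0]]]'

```text
time_s: 14.18
eef_pos: [0.5076, 0.3352, 0.1992]
eef_rot: [0.0, 0.625, 0.78, 0.0]
wrist_force: [-0.7, -0.6, -1.1]
opening: 0.55
grasp_force: 63.2
```

>>> send_rows --commands '[[[0,0,0,0,0,0],[0,0,0,0,0,0],[0,0,0,0,0,0],[0,0,-0.3,0,0,0],[0,0,-0.7,0,0,0],[0,0,-0.9,0,0,0],[0,0,-0.7,0,0,0],[0,0,0,0,0,0]]]' --jaw 0.85

```text
time_s: 14.85
eef_pos: [0.5093, 0.3361, 0.283]
eef_rot: [0.002, 0.625, 0.78, 0.004]
wrist_force: [1.8, 0.2, 2.1]
opening: 0.851
grasp_force: 0.0
```

Run:
```python
from h import *
go(.437,.066,.193)
```

```text
pos [0.5093 0.3361 0.283 ] yaw 102.6 units [-8.27 -4.34  2.95] turn z None open 0.851 F 0 t 14.8
```

>>> send_rows --commands '[[[-0.9,-0.48,0,0,0,0],[-0.9,-0.48,0,0,0,0],[-0.9,-0.48,0,0,0,0],[-0.9,-0.48,0,0,0,0],[-0.9,-0.48,0,0,0,0],[-0.9,-0.48,0,0,0,0],[-0.9,-0.48,0,0,0,0],[-0.9,-0.48,0,0,0,0]]]' --jaw 1

```text
time_s: 15.52
eef_pos: [0.4413, 0.0981, 0.2771]
eef_rot: [0.0, 0.625, 0.78, 0.0]
wrist_force: [-0.1, 0.1, 0.9]
opening: 1.001
grasp_force: 0.0
```

>>> send_rows --commands '[[[-0.9,-0.48,0,0,0,0],[-0.1,0,0,0,0,0],[0,0,0,0,0,0],[0,0,0,0,0,0]]]'

```text
time_s: 15.85
eef_pos: [0.4347, 0.0669, 0.2772]
eef_rot: [0.0, 0.626, 0.78, 0.0]
wrist_force: [0.8, -0.0, -1.0]
opening: 0.998
grasp_force: 0.0
```

Run:
```python
from h import *
go(.437,.066,.193)
p=imaging.camera("wrist")
cv2.imwrite("pics/wr5.png",p["image"])
```

```text
pos [0.4347 0.0669 0.2772] yaw 102.5 units [-0.05  0.06  2.81] turn z None open 0.998 F 0 t 15.8
```

View pics/wr5.png

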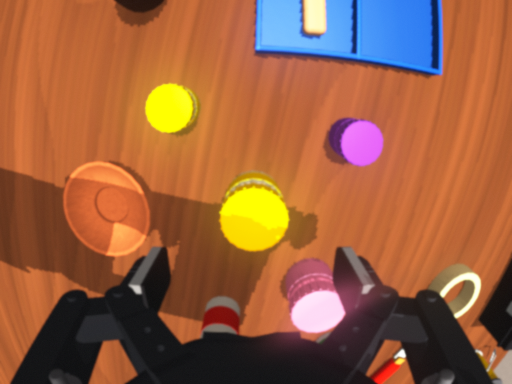

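The yellow lid is at (254,218), midway between the fingers, with the pink pot (315,300) and the bowl (107,208) clear. Descending and gripping.

>>> send_rows --commands '[[[0,0.05,0.5,0,0,0],[0,0,0.7,0,0,0],[0,0,0.7,0,0,0],[0,0,0.6,0,0,0],[0,0,0.3,0,0,0],[0,0,0,0,0,0],[0,0,0,0,0,0]]]'

```text
time_s: 16.48
eef_pos: [0.4361, 0.0679, 0.1928]
eef_rot: [-0.0, 0.625, 0.781, -0.0]
wrist_force: [0.7, -0.6, 1.0]
opening: 0.998
grasp_force: 0.0
```

>>> send_rows --commands '[[[0,0,0,0,0,0],[0,0,0,0,0,0],[0,0,0,0,0,0],[0,0,0,0,0,0],[0,0,0,0,0,0],[0,0,0,0,0,0]]]' --jaw 0

```text
time_s: 16.98
eef_pos: [0.4366, 0.0672, 0.1941]
eef_rot: [0.001, 0.625, 0.78, 0.001]
wrist_force: [-1.4, 1.0, 7.2]
opening: 0.55
grasp_force: 61.0
```

>>> send_rows --commands '[[[0,0,-0.3,0,0,0],[0,0,-0.6,0,0,0],[0,0,-0.6,0,0,0],[0,0,-0.5,0,0,0],[0,0,-0.5,0,0,0],[0,0,0,0,0,0]]]'

```text
time_s: 17.48
eef_pos: [0.4372, 0.0671, 0.2713]
eef_rot: [0.003, 0.625, 0.78, 0.002]
wrist_force: [0.9, -0.8, -0.6]
opening: 0.545
grasp_force: 61.8
```

Run:
```python
from h import *
go(.524,.252,.199)
```

```text
pos [0.4372 0.0671 0.2713] yaw 102.6 units [5.39 4.15 2.42] turn z None open 0.545 F 62 t 17.5
```

>>> send_rows --commands '[[[0.47,0.36,0,0,0,0],[0.7,0.54,0,0,0,0],[0.7,0.54,0,0,0,0],[0.7,0.54,0,0,0,0],[0.7,0.54,0,0,0,0],[0.7,0.54,0,0,0,0],[0.7,0.54,0,0,0,0],[0.72,0.55,0,0,0,0]]]'

```text
time_s: 18.15
eef_pos: [0.5223, 0.2533, 0.2671]
eef_rot: [-0.0, 0.625, 0.78, -0.0]
wrist_force: [1.0, -0.1, -1.7]
opening: 0.55
grasp_force: 61.8
```

>>> send_rows --commands '[[[0,0,0,0,0,0],[0,0,0.5,0,0,0],[0,0,0.7,0,0,0],[0,0,0.6,0,0,0],[0,0,0.4,0,0,0],[0,0,0,0,0,0],[0,0,0,0,0,0]]]'

```text
time_s: 18.73
eef_pos: [0.522, 0.2518, 0.2014]
eef_rot: [-0.0, 0.626, 0.78, -0.001]
wrist_force: [-0.1, 0.5, -1.0]
opening: 0.543
grasp_force: 63.2
```

Run:
```python
from h import *
go(.524,.252,.199)
p=imaging.camera("wrist")
cv2.imwrite("pics/wr6.png",p["image"])
```

```text
pos [0.522  0.2518 0.2014] yaw 102.6 units [-0.01  0.07  0.08] turn z None open 0.543 F 63 t 18.7
```

View pics/wr6.png

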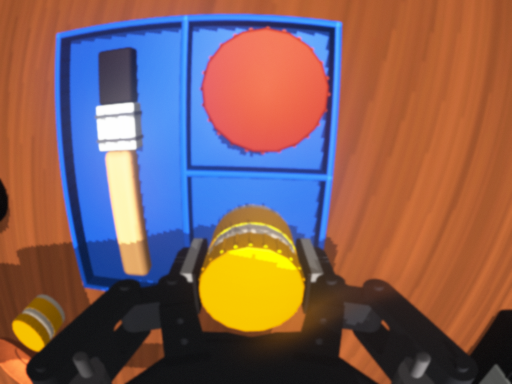

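The yellow pot stands in the near cell, the red-brown pot (265,90) stands inside its cell and the brush lies in its compartment. Lowering 2 mm and releasing, then on to the knife.

>>> send_rows --commands '[[[0,0.05,0.06,0,0,0],[0,0,0.03,0,0,0],[0,0,0,0,0,0],[0,0,0,0,0,0]]]'

```text
time_s: 19.12
eef_pos: [0.5239, 0.2525, 0.1997]
eef_rot: [0.0, 0.625, 0.78, 0.0]
wrist_force: [0.0, 0.4, -1.7]
opening: 0.552
grasp_force: 63.3
```

>>> send_rows --commands '[[[0,0,0,0,0,0],[0,0,0,0,0,0],[0,0,0,0,0,0],[0,0,-0.3,0,0,0],[0,0,-0.7,0,0,0],[0,0,-1,0,0,0],[0,0,-1,0,0,0],[0,0,-1,0,0,0]]]' --jaw 0.85

```text
time_s: 19.78
eef_pos: [0.5235, 0.2525, 0.3211]
eef_rot: [-0.0, 0.625, 0.78, 0.0]
wrist_force: [0.6, -0.1, 0.5]
opening: 0.85
grasp_force: 0.0
```

>>> send_rows --commands '[[[0,0,0,0,0,1],[0,0,0,0,0,1],[0,0,0,0,0,1],[0,0,0,0,0,1],[0,0,0,0,0,1],[0,0,0,0,0,0.3],[0,0,0,0,0,0]]]' --jaw 0.5

```text
time_s: 20.37
eef_pos: [0.5237, 0.2525, 0.32]
eef_rot: [0.0, 0.808, 0.589, 0.0]
wrist_force: [0.2, 0.4, 0.7]
opening: 0.499
grasp_force: 0.0
```

Run:
```python
from h import *
go(.6655,-.150,.26,72.3)
```

```text
pos [0.5237 0.2525 0.32  ] yaw 72.2 units [-11.32   8.61   2.  ] turn z -0.03 open 0.499 F 0 t 20.4
```

>>> send_rows --commands '[[[-0.94,0.72,0,0,0,0],[-0.94,0.72,0,0,0,0],[-0.94,0.72,0,0,0,0],[-0.94,0.72,0,0,0,0],[-0.94,0.72,0,0,0,0],[-0.94,0.72,0,0,0,0],[-0.94,0.72,0,0,0,0],[-0.94,0.72,0,0,0,0]]]'

```text
time_s: 21.03
eef_pos: [0.6197, -0.0168, 0.3199]
eef_rot: [0.0, 0.807, 0.59, 0.0]
wrist_force: [0.9, -0.3, 0.3]
opening: 0.505
grasp_force: 0.0
```

>>> send_rows --commands '[[[-0.95,0.71,0.4,0,0,0],[-0.95,0.71,0.5,0,0,0],[-0.95,0.71,0.5,0,0,0],[-0.95,0.71,0.5,0,0,0],[0,0,0,0,0,0],[0,0,0,0,0,0],[0,0,0,0,0,0]]]'

```text
time_s: 21.62
eef_pos: [0.6655, -0.1495, 0.2623]
eef_rot: [-0.0, 0.808, 0.589, 0.0]
wrist_force: [-0.3, -0.0, 0.8]
opening: 0.498
grasp_force: 0.0
```

Run:
```python
from h import *
go(.6655,-.150,.176)
p=imaging.camera("wrist")
cv2.imwrite("pics/wr7.png",p["image"])
```

```text
pos [ 0.6655 -0.1495  0.2623] yaw 72.2 units [-0.02  0.01  2.88] turn z None open 0.498 F 0 t 21.6
```

View pics/wr7.png

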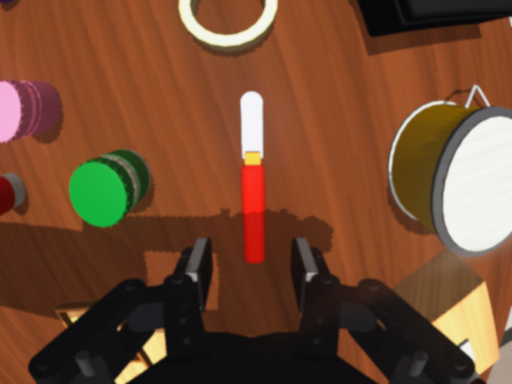

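The knife handle runs down column 254, rows 165–262, centred between the fingers and aligned, with the green pot (100,190) clear. Descending and gripping.

>>> send_rows --commands '[[[0,0,0.5,0,0,0],[0,0,0.7,0,0,0],[0,0,0.7,0,0,0],[0,0,0.6,0,0,0],[0,0,0.35,0,0,0],[0,0,0,0,0,0],[0,0,0,0,0,0]]]'

```text
time_s: 22.25
eef_pos: [0.6656, -0.1488, 0.1764]
eef_rot: [-0.0, 0.808, 0.59, -0.0]
wrist_force: [0.8, 0.6, -0.3]
opening: 0.499
grasp_force: 0.0
```

>>> send_rows --commands '[[[0,0,0,0,0,0],[0,0,0,0,0,0],[0,0,0,0,0,0],[0,0,0,0,0,0],[0,0,0,0,0,0],[0,0,0,0,0,0]]]' --jaw 0

```text
time_s: 22.75
eef_pos: [0.6666, -0.15, 0.1787]
eef_rot: [0.001, 0.808, 0.589, 0.001]
wrist_force: [0.4, 1.5, 5.8]
opening: 0.187
grasp_force: 60.9
```

>>> send_rows --commands '[[[0,0,-0.3,0,0,0],[0,0,-0.7,0,0,0],[0,0,-0.9,0,0,0],[0,0,-0.9,0,0,-0.6],[0,0,0,0,0,-1],[0,0,0,0,0,-1],[0,0,0,0,0,0]]]'

```text
time_s: 23.33
eef_pos: [0.6657, -0.1498, 0.262]
eef_rot: [0.001, 0.724, 0.69, 0.0]
wrist_force: [-0.2, -0.2, -1.3]
opening: 0.188
grasp_force: 60.1
```

Run:
```python
from h import *
# tray wood long centre (529,-294); grip 18 mm behind knife origin along (.052,.998)
go(.528,-.312,.184,87)
p=imaging.camera("top");a=[o for o in models.regions_of(p,"tray_wood")][:1]
for o in a:
    r=cv2.minAreaRect(plane(p,o["region"],.016).astype(np.float32));print(np.round(r[0]),np.round(r[1]),round(r[2],1))
```

```text
pos [ 0.6657 -0.1498  0.262 ] yaw 87.3 units [-5.61 -4.33  2.6 ] turn z 0.05 open 0.188 F 60 t 23.3
[ 489. -308.] [144. 166.] 86.5
```

>>> send_rows --commands '[[[-0.5,-0.4,0,0,0,0],[-0.73,-0.56,0,0,0,0],[-0.73,-0.56,0,0,0,0],[-0.73,-0.56,0,0,0,0],[-0.73,-0.56,0,0,0,0],[-0.73,-0.56,0,0,0,0],[-0.73,-0.56,0,0,0,0],[-0.73,-0.57,0,0,0,0]]]'

```text
time_s: 24.1
eef_pos: [0.5263, -0.312, 0.2603]
eef_rot: [-0.0, 0.726, 0.688, -0.0]
wrist_force: [0.4, -0.5, -0.9]
opening: 0.188
grasp_force: 60.1
```

>>> send_rows --commands '[[[0,0,0,0,0,0],[0,0,0.5,0,0,0],[0,0,0.7,0,0,0],[0,0,0.7,0,0,0],[0,0,0.4,0,0,0],[0,0,0.1,0,0,0],[0,0,0,0,0,0],[0,0,0,0,0,0]]]'

```text
time_s: 24.77
eef_pos: [0.5279, -0.3113, 0.1893]
eef_rot: [0.0, 0.725, 0.689, 0.0]
wrist_force: [-0.4, -0.0, -0.0]
opening: 0.19
grasp_force: 60.1
```

Run:
```python
from h import *
go(.528,-.312,.182,87)
p=imaging.camera("wrist")
cv2.imwrite("pics/wr8.png",p["image"])
```

```text
pos [ 0.5279 -0.3113  0.1893] yaw 87.1 units [-0.02  0.    0.24] turn z 0.02 open 0.19 F 60 t 24.8
```

View pics/wr8.png

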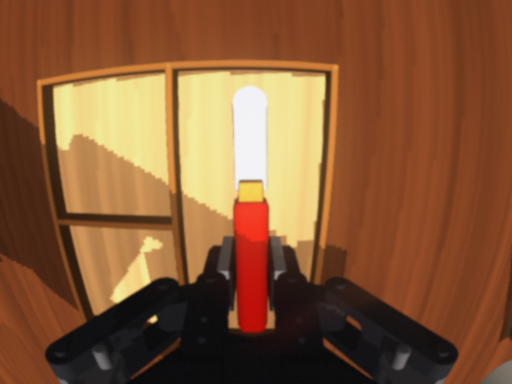

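The knife is centred in the wooden tray's long compartment, with the blade tip at (250,87) about 9 mm from the wall at row 70. Lowering and releasing, then on to the glue.

>>> send_rows --commands '[[[0,0,0.12,0,0,0],[0,0,0.08,0,0,0],[0,0,0.03,0,0,0],[0,0,0,0,0,0],[0,0,0,0,0,0]]]'

```text
time_s: 25.23
eef_pos: [0.5277, -0.3114, 0.1827]
eef_rot: [0.001, 0.725, 0.689, 0.0]
wrist_force: [-1.8, 1.7, 6.1]
opening: 0.187
grasp_force: 60.8
```

>>> send_rows --commands '[[[0,0,0,0,0,0],[0,0,0,0,0,0],[0,0,0,0,0,0],[0,0,-0.3,0,0,0],[0,0,-0.7,0,0,0],[0,0,-1,0,0,0],[0,0,-1,0,0,0],[0,0,-1,0,0,0]]]' --jaw 0.45

```text
time_s: 25.9
eef_pos: [0.5272, -0.3111, 0.3034]
eef_rot: [-0.0, 0.725, 0.689, -0.0]
wrist_force: [1.4, -0.5, 0.2]
opening: 0.451
grasp_force: 0.0
```

>>> send_rows --commands '[[[0,0,-1,0,0,0],[0,0,0,0,0,0],[0,0,0,0,0,0]]]' --jaw 0.8

```text
time_s: 26.15
eef_pos: [0.528, -0.3117, 0.3349]
eef_rot: [0.003, 0.725, 0.689, 0.0]
wrist_force: [-0.6, -0.1, -1.0]
opening: 0.799
grasp_force: 0.0
```

Run:
```python
from h import *
go(.434,-.062,.30)
```

```text
pos [ 0.528  -0.3117  0.3349] yaw 87.1 units [ 8.16 -3.55  1.12] turn z None open 0.799 F 0 t 26.1
```

>>> send_rows --commands '[[[0.91,-0.4,0,0,0,0],[0.91,-0.4,0,0,0,0],[0.91,-0.4,0,0,0,0],[0.91,-0.4,0,0,0,0],[0.91,-0.4,0,0,0,0],[0.91,-0.4,0,0,0,0],[0.91,-0.39,0,0,0,0],[0.91,-0.39,0,0,0,0]]]'

```text
time_s: 26.82
eef_pos: [0.4418, -0.0868, 0.3303]
eef_rot: [-0.001, 0.725, 0.689, -0.0]
wrist_force: [0.5, 0.4, 0.3]
opening: 0.8
grasp_force: 0.0
```

>>> send_rows --commands '[[[0.88,-0.38,0,0,0,0],[0,0,0.5,0,0,0],[0,0,0.5,0,0,0],[0,0,0,0,0,0],[0,0,0,0,0,0]]]'

```text
time_s: 27.23
eef_pos: [0.4323, -0.061, 0.3005]
eef_rot: [-0.002, 0.725, 0.689, -0.001]
wrist_force: [0.3, -0.3, 0.3]
opening: 0.797
grasp_force: 0.0
```

Run:
```python
from h import *
go(.434,-.062,.203)
p=imaging.camera("wrist")
cv2.imwrite("pics/wr9.png",p["image"])
```

```text
pos [ 0.4323 -0.061   0.3005] yaw 87.1 units [-0.04  0.07  3.25] turn z None open 0.797 F 0 t 27.2
```

View pics/wr9.png

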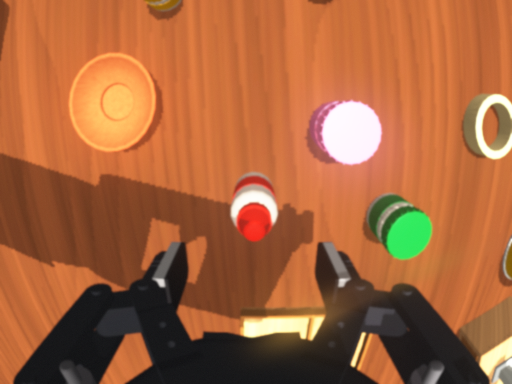

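The glue cap is at (254,220), midway between the fingers, with the pink (350,130) and green (405,232) pots clear. Descending and gripping.

>>> send_rows --commands '[[[0,0.06,0.6,0,0,0],[0,0,0.7,0,0,0],[0,0,0.7,0,0,0],[0,0,0.7,0,0,0],[0,0,0.35,0,0,0],[0,0,0.15,0,0,0],[0,0,0,0,0,0],[0,0,0,0,0,0]]]'

```text
time_s: 27.95
eef_pos: [0.4354, -0.0619, 0.2065]
eef_rot: [0.0, 0.725, 0.689, 0.0]
wrist_force: [0.4, 0.3, -0.5]
opening: 0.798
grasp_force: 0.0
```

>>> send_rows --commands '[[[0,0,0,0,0,0],[0,0,0,0,0,0],[0,0,0,0,0,0],[0,0,0,0,0,0],[0,0,0,0,0,0],[0,0,0,0,0,0]]]' --jaw 0

```text
time_s: 28.45
eef_pos: [0.4353, -0.0616, 0.2068]
eef_rot: [0.001, 0.725, 0.689, 0.0]
wrist_force: [-1.5, -0.4, 6.3]
opening: 0.407
grasp_force: 59.1
```

>>> send_rows --commands '[[[0,0,-0.3,0,0,0],[0,0,-0.6,0,0,0],[0,0,-0.6,0,0,0],[0,0,-0.4,0,0,0],[0,0,-0.1,0,0,0],[0,0,0,0,0,0]]]'

```text
time_s: 28.95
eef_pos: [0.4354, -0.0616, 0.2672]
eef_rot: [0.001, 0.725, 0.689, 0.001]
wrist_force: [0.2, -0.3, -0.8]
opening: 0.41
grasp_force: 59.8
```

Run:
```python
from h import *
go(.451,-.250,.209)
```

```text
pos [ 0.4354 -0.0616  0.2672] yaw 87.1 units [-6.24  0.83  1.95] turn z None open 0.41 F 60 t 28.9
```

>>> send_rows --commands '[[[-0.5,0.07,0,0,0,0],[-0.82,0.11,0,0,0,0],[-0.82,0.11,0,0,0,0],[-0.82,0.11,0,0,0,0],[-0.82,0.11,0,0,0,0],[-0.82,0.11,0,0,0,0],[-0.82,0.11,0,0,0,0],[-0.82,0.1,0,0,0,0]]]'

```text
time_s: 29.62
eef_pos: [0.4499, -0.2506, 0.2646]
eef_rot: [-0.001, 0.725, 0.689, -0.0]
wrist_force: [0.3, 0.7, -1.4]
opening: 0.408
grasp_force: 59.8
```

>>> send_rows --commands '[[[0,0,0,0,0,0],[0,0,0.4,0,0,0],[0,0,0.6,0,0,0],[0,0,0.5,0,0,0],[0,0,0.2,0,0,0],[0,0,0,0,0,0],[0,0,0,0,0,0]]]'

```text
time_s: 30.2
eef_pos: [0.4502, -0.2493, 0.2144]
eef_rot: [-0.001, 0.725, 0.689, -0.0]
wrist_force: [-0.4, 0.5, -0.8]
opening: 0.408
grasp_force: 59.8
```

Run:
```python
from h import *
go(.451,-.250,.211)
p=imaging.camera("wrist")
cv2.imwrite("pics/wr10.png",p["image"])
```

```text
pos [ 0.4502 -0.2493  0.2144] yaw 87.1 units [-0.02  0.03  0.11] turn z None open 0.408 F 60 t 30.2
```

View pics/wr10.png

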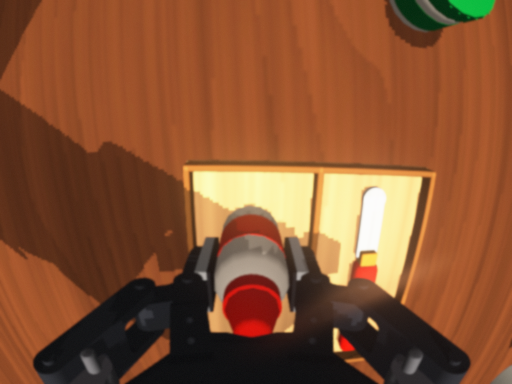

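The glue is inside its cell (columns 192–314) and the knife lies flat in its compartment. Lowering 3 mm, releasing and backing off upward.

>>> send_rows --commands '[[[0,0,0.07,0,0,0],[0,0,0.04,0,0,0],[0,0,0,0,0,0],[0,0,0,0,0,0]]]'

```text
time_s: 30.58
eef_pos: [0.4504, -0.2497, 0.2118]
eef_rot: [0.0, 0.725, 0.689, 0.0]
wrist_force: [-0.1, -0.7, -0.1]
opening: 0.407
grasp_force: 59.8
```

>>> send_rows --commands '[[[0,0,0,0,0,0],[0,0,0,0,0,0],[0,0,0,0,0,0],[0,0,-0.3,0,0,0],[0,0,-0.7,0,0,0],[0,0,-1,0,0,0],[0,0,-1,0,0,0],[0,0,-1,0,0,0]]]' --jaw 0.8

```text
time_s: 31.25
eef_pos: [0.4501, -0.2495, 0.3333]
eef_rot: [-0.0, 0.725, 0.689, 0.0]
wrist_force: [0.3, -0.4, -0.1]
opening: 0.797
grasp_force: 0.0
```

>>> send_rows --commands '[[[-0.6,-0.8,-0.5,0,0,0],[-0.6,-0.8,-0.5,0,0,0],[-0.7,-0.9,0,0,0,0],[-0.7,-0.9,0,0,0,0],[-0.8,-0.9,0,0,0,0],[-0.8,-0.9,0,0,0,0],[0,0,0,0,0,0],[0,0,0,0,0,0]]]'

```text
time_s: 31.92
eef_pos: [0.2868, -0.3687, 0.3623]
eef_rot: [0.001, 0.726, 0.688, -0.0]
wrist_force: [1.0, 1.0, -0.4]
opening: 0.801
grasp_force: 0.0
```

Run:
```python
from h import *
go(.45,-.25,.4)
p=imaging.camera("top");C=cloud(p);cv2.imwrite("pics/top1.png",cv2.resize(p["image"],(800,600)))
for n,z in [("brush",.016),("knife",.018),("tray_blue",.016),("tray_wood",.016),("pot_redbrown",.06),("pot_green",.056)]:
    for o in models.regions_of(p,n)[:1]:
        a=cv2.minAreaRect(plane(p,o["region"],z).astype(np.float32));Q=C[o["region"]]
        print(n,np.round(a[0]),np.round(a[1]),round(a[2],1),"z95",round(np.percentile(Q[:,2],95),3))
for o in models.recognise(p,"tape")[:1]: print("tape",np.round(w(p,*o["centre"],.024)*1000))
for o in models.recognise(p,"glue")[:1]: print("glue",np.round(w(p,*o["centre"],.09)*1000))
for o in models.recognise(p,"pot_yellow"): print("yel",np.round(w(p,*o["centre"],.06)*1000))
```

```text
pos [ 0.2868 -0.3687  0.3623] yaw 86.9 units [ 4.25  5.21 -1.26] turn z None open 0.801 F 0 t 31.9
brush [439. 277.] [ 24. 140.] 13.2 z95 0.02
tray_wood [ 489. -291.] [175. 164.] 86.5 z95 0.016
pot_redbrown [507. 328.] [61. 49.] 89.9 z95 0.063
pot_green [568. -93.] [47. 52.] 89.6 z95 0.058
glue [ 448. -234.   90.]
yel [504.  -7.  60.]
yel [525. 249.  60.]
yel [366. 130.  60.]
yel [304. 223.  60.]
yel [505. 130.  60.]
```

View pics/top1.png

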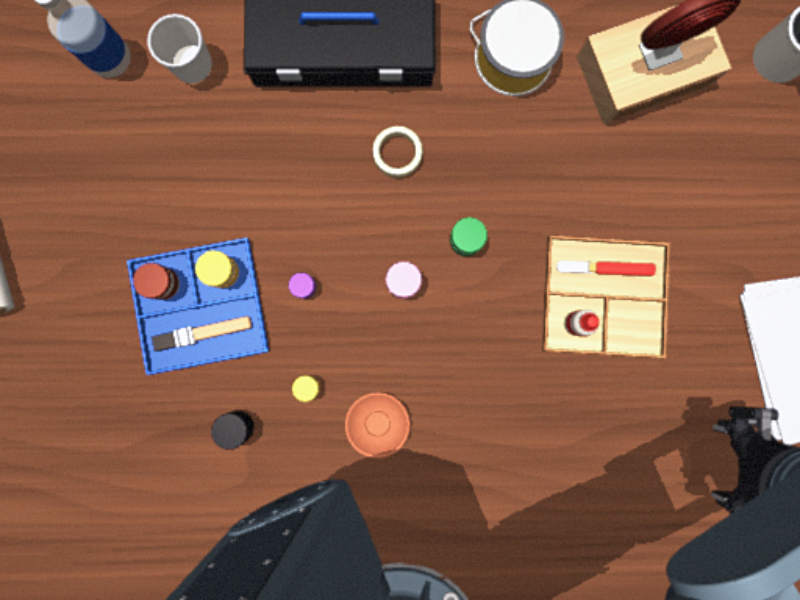

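The top view shows both kits in place. In the blue tray are the red-brown pot (154,281), the yellow pot (215,268) and the brush (202,333). In the wooden tray are the glue (583,322) and the knife (606,268). The green pot and the tape have not moved.

```bash
python3 -c "
from h import *
print(ctrl.hand_in())"
```

```text
the job is handed in; nothing more can be done
None
```

Both kits are made up and the job is handed in at about 32 s on the robot's clock; the last top view showed every item in its compartment and the green pot and tape unmoved, but the hand-in returned no verdict.

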